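# Hook the dropped retaining nut out from under the hot-zone guard

## Task

Take the hooked rod from the bench, reach its hook in through the open mouth of the instrument's fixed bar guard, behind the round retaining nut dropped there, and draw the nut out until it lies flat on the open bench in front of the mouth, about two fingers' width clear of it. Then lay the rod flat on the bench and let go. Only the rod may touch the nut, and the small angle bracket that also lies under the guard stays where it is.

Things in the scene. Friction and masses are not known exactly. Their poses are not given: they have to be found in the camera images.
- rod: Flat-lying hooked rod, 120 g. Origin under the grip point, +x to the hook, z up. Handle x -85..35 mm, 18 wide (y), 26 high; grip it across at x = 0 (mass centre a few cm ahead). 8 mm steel rod at bench level (axis z 4) to x = 235; there a cross-piece turns to -y for 60, then a lip turns back at y = -60 to x = 209. Pocket 52 wide (middle y = -30), inner face of cross-piece at x = 231.
- nut: Round plain-steel retaining nut: a thick ring, 32 mm outside diameter, 14 mm bore, 14 mm high, 50 g, lying flat on the bench under the guard. Origin: centre of its underside; z up along the bore.
- guard: Fixed bar guard on a white module. Origin on the bench, middle of the open mouth; +x goes in, y across, z up. Mouth 234 mm wide, 59 high; posts at y = +-120. Roof of bars 40 mm apart, z 59 to 66, x 0 to 210; side rails at z 34. Heated block 45 high from x = 180 (y -50..50); module 300 wide, up to 135 high, x 210 to 450. Bench before the mouth is clear for 200 mm but for the rod.
- bracket: Small plain-steel angle bracket, 40 mm long (x), 22 wide (y), 22 high (upright flange on its +y edge), loose under the guard about 70 to 140 mm to one side or the other of the nut. To be left alone. Origin: centre of its underside.
Not all that is in view belongs to the job. What is shaped like the nut but blue or purple is not meant.

How it is judged:
On the way:
1. the nut is in the pocket of the hook while still under the guard (x of nut in the frame of guard above 0.01 m and x of nut in the frame of rod between 0.17 and 0.232 m and y of nut in the frame of rod between -0.065 and 0 m and z of nut in the frame of rod above -0.012 m), for 0.1 s.
At the end, for the whole second after the job is handed in: The nut lies flat and at rest on the bench in front of the guard's mouth, its near edge at least 15 mm out (centre 31 to 200 mm in front of the mouth, within 200 mm to either side of its middle); the rod lies flat and at rest on the bench, handle down; the bracket is within 15 mm of where it was (x of nut in the frame of guard between -0.2 and -0.031 m and y of nut in the frame of guard between -0.2 and 0.2 m and height (world z) of nut below 0.004 m and angle between each of nut, rod's own z axis and vertical below 0.15 rad and linear speed of each of nut, rod below 0.02 m/s and height (world z) of rod between -0.005 and 0.008 m and distance of bracket from where it was at the start of the episode below 0.015 m); the robot touches nothing.
It fails at once if the robot itself touches the nut (contact force between nut and the fingers above 0.3 N or contact force between nut and the arm above 0.3 N).
It fails at once if the bracket is moved more than 15 mm (distance of bracket from where it was at the start of the episode above 0.015 m).
It also fails if it takes over 38 s, if anything falls off the work surface, if the arm or the gripper's body presses on something with over 40 N, if the wrist force passes 120 N, or if a joint passes its speed limit or range.

## Robot

A 6-joint arm with a two-finger parallel gripper is mounted at the origin on the work surface. World frame = base frame: x ahead of the robot, y to its left, z up, the work surface at z = 0. Lengths are in m, angles in rad, forces in N, time in s.
With the tool pointing down it reaches from about 0.25 to 0.725 m from the base axis. Payload 9.7 kg.
Tool frame: the origin (TCP) lies at the very end of the fingers, on their centre line; the grasp point (between the pads) lies 19 mm behind it; z points along the fingers, x is the direction in which the jaws open and shut, and the axes are right-handed (so a half turn about z gives the same grasp; the last joint's range is limited). The gripper opens to 85 mm and grips with 20 to 120 N. Pads are 22 mm wide; open, the fingers measure 114 mm over their backs; the gripper's body (76 mm by 85 mm) begins 54 mm behind the grasp point. The pads swing forward as they close: fully open they stand 13 mm farther back than shut.
Start: joints at [-1.138, 0.087, 0.176, 1.66, 0, 1.571], TCP at [0.231, -0.499, 0.231] pointing down, gripper open.
Joint ranges: [-3.13, 3.13], [-0.85, 1.81], [-1.15, 1.24], [-2.2, 2.28], [-1.44, 1.52], [-3.14, 3.14]. Speed limits (rad/s): [2.22, 2.22, 2.57, 3.14, 3.14, 3.14].

## Interface

Orientations are given as a 3x3 rotation matrix whose columns are the frame's x, y, z axes.
In Python, from bench import bot gives the robot as it stands.
- The arm moves only by the tool apply_moves, never from a script. Its argument "targets" is a list of rows, each a list of 7 numbers: the shift along the tool's x, y, z in mm, then the turn, a rotation vector about the tool's x, y, z in degrees, then the finger opening in mm, from 0 to 85.4. In form: [[tx, ty, tz, wx, wy, wz, claw], ...]. A call has 1 to 5 rows; each row shifts and turns the commanded pose from where the row before left it, along the tool's axes as they then stand; what a row does not reach is not made up. A row lasts 1/10 s, in which the tool goes at most 50 mm and 8.59 degrees, less where a joint would pass 70% of its speed; a pose out of reach is approached as far as the arm can. A call is refused whole if a number of a shift passes 50 or a number of a turn 8.59, either way. A call with a gripper value outside its range is refused whole. The fingers move at their own pace and stop on an object; "squeeze" is the grip in N (left out, the last holds). Time passes only in rows, so rows that do not move let the fingers close. It gives the time, the measured TCP pose, the force and the opening at its end, in the units of the state.
- bot.get_state(): the state, without advancing time (a new reading comes with each control period).
- bot.get_image(name): name is "side" or "top"; returns (picture, depth): 400x640x3 uint8, red, green, blue; 400x640 float32, m along the optical axis (not along the pixel's ray), 0 where there is no reading.
- bot.camera_info(name): a dict with "fx", "fy", "cx", "cy" (pixels), "dist_coeffs" ([k1, k2, p1, p2, k3] as OpenCV has them; the pictures are not rectified), "pose" (4x4, takes a point from camera to world coordinates). Camera axes: x right, y down, z forward; pixel columns grow to the right and rows downward; lengths in m; the calibration is good to about 2 mm. A picture is of the moment at which its call begins. camera_info takes no time and is no camera call.
- bot.sign_off(): hands the job in, once; it reports no verdict.
The state is a dict: "time_s": time; "joint_pos": joint angles; "qd": joint speeds; "tau": joint torques, N m; "eef_pos": TCP position; "tcp_rot": TCP orientation; "ft_force": force on the tool from outside, world axes, zero at the start; "ft_torque": the same for the moment, N m; "grip_width": finger opening in m.
Only numpy, scipy, OpenCV 4.12 (cv2) and the standard library are available. Lean on these libraries where they do the work, as an engineer would, in place of code of your own. Each camera call takes 0.05 s, during which the arm holds its last target.

## Working session

There is one attempt and no reset: what is moved stays moved. The work goes in short steps, Python scripts to look and compute and a tool call to move; the robot and the scene stay as the last step left them, time stands still between calls to the robot, and variables do not carry over. Pictures are saved under pics/ and viewed, and the job is handed in when it is done.

Besides the shell and the picture viewer there is one more tool, called after "Call:" as name([rows], argument=value, ...), one row to a line, values as JSON. apply_moves: Moves the arm, as the interface text tells. Its arguments: {"type":"object","properties":{"targets":{"type":"array"},"squeeze":{"type":"number"}},"required":["targets"]}

```bash
ls; mkdir -p pics; python3 - <<'E'
from bench import bot
import cv2,numpy as np
s=bot.get_state()
print(s['time_s'],s['eef_pos'],np.round(s['tcp_rot'],3).tolist(),s['grip_width'])
for n in('side','top'):
    im,d=bot.get_image(n); c=bot.camera_info(n)
    print(n,{k:(np.round(v,4).tolist()) for k,v in c.items() if k in('fx','fy','cx','cy','dist_coeffs','pose')})
    cv2.imwrite(f'pics/{n}0.png',im[:,:,::-1]); np.savez(f'{n}0.npz',im=im,d=d)
E
```

```text
pics
0.0 [ 0.23056556 -0.49908665  0.23058555] [[0.419, -0.908, -0.001], [-0.908, -0.419, 0.001], [-0.001, 0.0, -1.0]] 0.08500674671229372
side {'fx': 367.8983, 'fy': 367.8983, 'cx': 315.7434, 'cy': 199.2244, 'dist_coeffs': [-0.0033, 0.0, 0.0, 0.0, 0.0], 'pose': [[-0.7067, -0.4803, 0.5196, 0.1612], [-0.7074, 0.4673, -0.5302, 0.4505], [0.0119, -0.7423, -0.67, 0.6381], [0.0, 0.0, 0.0, 1.0]]}
top {'fx': 373.0569, 'fy': 373.0569, 'cx': 324.5295, 'cy': 199.9328, 'dist_coeffs': [0.0243, 0.0, 0.0, 0.0, 0.0], 'pose': [[-0.0066, -0.9967, 0.0811, 0.5201], [-0.9995, 0.0041, -0.0308, -0.0153], [0.0303, -0.0812, -0.9962, 1.0528], [0.0, 0.0, 0.0, 1.0]]}
```

View pics/side0.png

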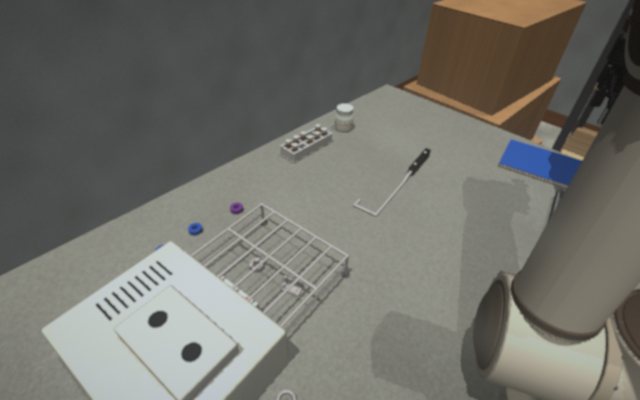

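View pics/top0.png

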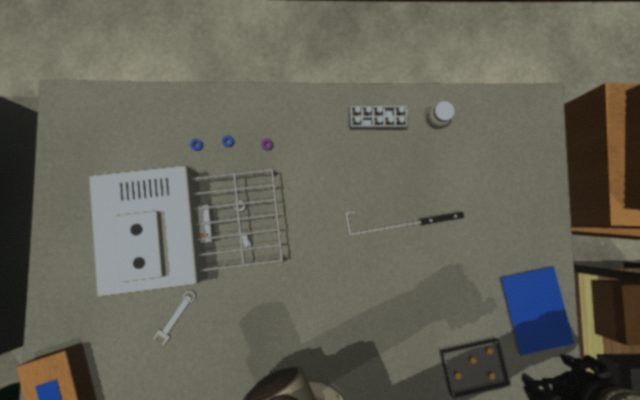

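The side view shows the guard with its mouth facing the rod; nut about (257,264), bracket about (293,288). In the top view the nut is near (241,206), the bracket near (246,240), the rod handle near (440,218), and the hook at (350,212)–(350,234). I'll zoom in.

```bash
cat > h.py <<'E'
import numpy as np,cv2
from bench import bot
def ray(n,uv):
    c=bot.camera_info(n);K=np.array([[c['fx'],0,c['cx']],[0,c['fy'],c['cy']],[0,0,1]])
    p=cv2.undistortPoints(np.array(uv,float).reshape(-1,1,2),K,np.array(c['dist_coeffs']))[:,0]
    T=np.array(c['pose']); return T[:3,3],np.c_[p,np.ones(len(p))]@T[:3,:3].T
def onz(n,uv,z):
    o,d=ray(n,uv); return o+d*((z-o[2])/d[:,2])[:,None]
def tri(a,b): # pixels in top, side
    o1,d1=ray('top',[a]);o2,d2=ray('side',[b]);d1=d1[0];d2=d2[0]
    s=np.linalg.lstsq(np.c_[d1,-d2],o2-o1,rcond=None)[0]
    p,q=o1+s[0]*d1,o2+s[1]*d2; return (p+q)/2,np.linalg.norm(p-q)
def proj(n,P):
    c=bot.camera_info(n);K=np.array([[c['fx'],0,c['cx']],[0,c['fy'],c['cy']],[0,0,1]])
    T=np.linalg.inv(c['pose']);return cv2.projectPoints(np.array(P,float).reshape(-1,1,3),cv2.Rodrigues(T[:3,:3])[0],T[:3,3],K,np.array(c['dist_coeffs']))[0][:,0]
def crop(im,x0,y0,x1,y1,k,f):
    c=cv2.resize(im[y0:y1,x0:x1],None,fx=k,fy=k,interpolation=cv2.INTER_CUBIC)[:,:,::-1].copy()
    c=cv2.convertScaleAbs(c,alpha=1.3)
    for u in range((x0+9)//10*10,x1,10):
        cv2.line(c,((u-x0)*k,0),((u-x0)*k,4),(0,255,255),1)
        if u%20==0: cv2.putText(c,str(u),((u-x0)*k,14),0,.35,(0,255,255),1)
    for v in range((y0+9)//10*10,y1,10):
        cv2.line(c,(0,(v-y0)*k),(4,(v-y0)*k),(0,255,255),1)
        if v%20==0: cv2.putText(c,str(v),(5,(v-y0)*k),0,.35,(0,255,255),1)
    cv2.imwrite(f,c)
E
python3 - <<'E'
from h import *
t=np.load('top0.npz')['im'];s=np.load('side0.npz')['im']
crop(t,185,160,295,280,5,'pics/t1.png');crop(s,180,195,360,335,4,'pics/s1.png')
crop(t,335,195,475,245,5,'pics/t2.png');crop(s,340,140,440,225,6,'pics/s2.png')
E
```

```text
(no output)
```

View pics/t1.png

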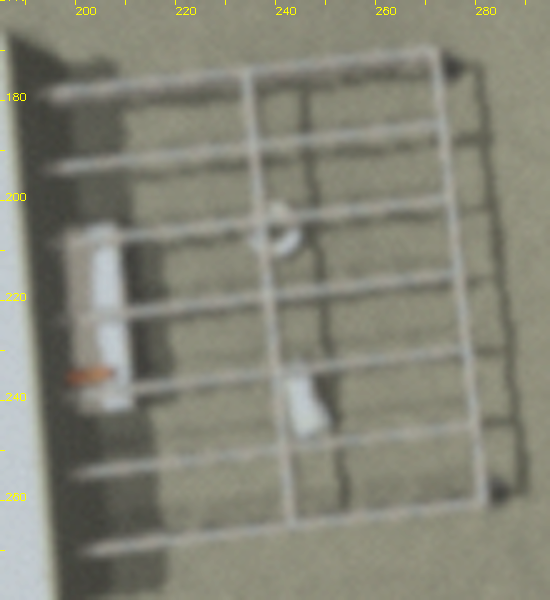

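View pics/s1.png

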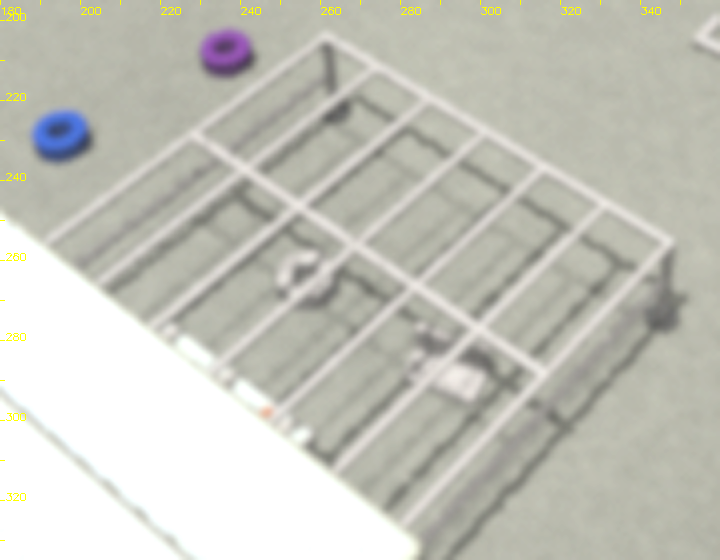

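View pics/t2.png

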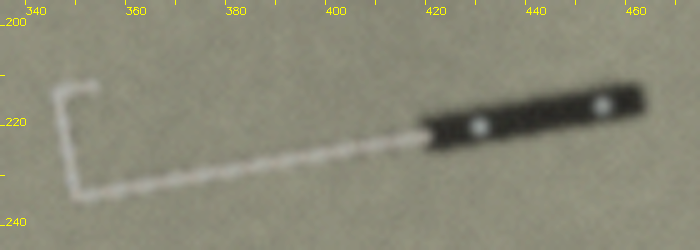

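View pics/s2.png

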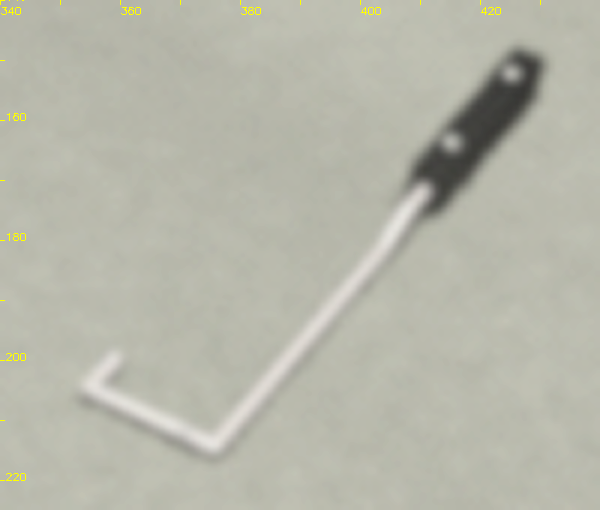

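The zooms give these pixels (top / side):
- Nut: (240,206) / (257,264)
- Bracket: (246,240) / about (292,288)
- Guard mouth corners: (272,170), (281,260) / (261,204), (347,255)
- Hook corner: (351,234) / (375,214)
- Rivets: (431,220), (455,216) / (415,164), (425,152)

```bash
python3 - <<'E'
from h import *
P={'nut':((240,205.8),(256.7,264.5)),'brk':((246.2,240.4),(292,288)),'g+':((272.4,170),(261.5,204)),'g-':((281.4,260),(347,255.5)),
'corner':((351,234),(375.5,213.8)),'xend':((347.4,213.4),(354.7,204.3)),'junc':((420,222.6),(410.3,171.7)),'riv1':((431,220.4),(415.3,163.7)),'riv2':((455.4,216),(425.3,152.3))}
Z={'nut':.01,'brk':.01,'g+':.0625,'g-':.0625,'corner':.004,'xend':.004,'junc':.006,'riv1':.026,'riv2':.026}
for k,(a,b) in P.items():
    p,e=tri(a,b);print(k,'tri',np.round(p,4),'err',round(e,4),'top',np.round(onz('top',[a],Z[k])[0],4),'side',np.round(onz('side',[b],Z[k])[0],4))
E
```

```text
nut tri [0.5901 0.1885 0.0082] err 0.0012 top [0.5896 0.1877 0.01  ] side [0.5894 0.1896 0.01  ]
brk tri [0.495  0.1719 0.0039] err 0.0037 top [0.4938 0.1695 0.01  ] side [0.4933 0.1757 0.01  ]
g+ tri [0.6828 0.0941 0.0612] err 0.0031 top [0.6814 0.0928 0.0625] side [0.6829 0.0958 0.0625]
g- tri [0.4441 0.0687 0.0631] err 0.0019 top [0.4433 0.0682 0.0625] side [0.4452 0.0689 0.0625]
corner tri [ 0.5106 -0.1204  0.0039] err 0.0034 top [ 0.5092 -0.1214  0.004 ] side [ 0.5119 -0.1192  0.004 ]
xend tri [ 0.569  -0.1106  0.0034] err 0.0046 top [ 0.5671 -0.1119  0.004 ] side [ 0.5704 -0.1086  0.004 ]
junc tri [ 0.5414 -0.3132  0.0142] err 0.0036 top [ 0.5401 -0.3165  0.006 ] side [ 0.5477 -0.3219  0.006 ]
riv1 tri [ 0.5467 -0.3414  0.0243] err 0.0026 top [ 0.5456 -0.3416  0.026 ] side [ 0.5466 -0.3383  0.026 ]
riv2 tri [ 0.5583 -0.4102  0.024 ] err 0.0019 top [ 0.5575 -0.41    0.026 ] side [ 0.5577 -0.4066  0.026 ]
```

Call:
apply_moves([
  [0,0,0,0,0,-8.28,85],
  [0,0,0,0,0,-8.28,85],
  [0,0,0,0,0,-8.28,85],
  [0,0,0,0,0,-8.28,85],
  [0,0,0,0,0,-8.28,85],
])

```text
time_s: 0.6
eef_pos: [0.2306, -0.4992, 0.2309]
tcp_rot: [[0.917, -0.398, -0.0], [-0.398, -0.917, 0.001], [-0.001, -0.001, -1.0]]
ft_force: [-0.4, -0.2, -0.5]
grip_width: 0.0852
```

Call:
apply_moves([
  [0,0,0,0,0,-8.28,85],
  [0,0,0,0,0,-8.28,85],
  [0,0,0,0,0,-8.28,85],
  [0,0,0,0,0,-8.28,85],
  [0,0,0,0,0,0,85],
])

```text
time_s: 1.1
eef_pos: [0.2306, -0.4992, 0.2309]
tcp_rot: [[0.986, 0.164, -0.0], [0.164, -0.986, 0.001], [-0.0, -0.001, -1.0]]
ft_force: [0.3, 0.4, -0.6]
grip_width: 0.0849
```

```bash
cat > st.py <<'E'
from h import *
import sys
def go(x,y,z,yaw):
    s=bot.get_state();R=np.array(s['tcp_rot']);p=np.array(s['eef_pos'])
    a=np.degrees(np.arctan2(R[1,0],R[0,0]))
    print('t',round(s['time_s'],2),'p',np.round(p,4),'yaw',round(a,2),'z',np.round(R[:,2],3),'f',np.round(s['ft_force'],1),'w',round(s['grip_width'],4))
    print('tool shift mm',np.round(R.T@(np.array([x,y,z])-p)*1000,1),'wz deg',round(a-yaw,2))
go(*map(float,sys.argv[1:5]))
E
python3 st.py .5482 -.351 .10 9.3
```

```text
t 1.1 p [ 0.2306 -0.4992  0.2309] yaw 9.44 z [-0.     0.001 -1.   ] f [ 0.3  0.4 -0.6] w 0.0849
tool shift mm [337.6 -94.  130.9] wz deg 0.14
```

Call:
apply_moves([
  [34,-9.4,13,0,0,0,85],
  [34,-9.4,13,0,0,0,85],
  [34,-9.4,13,0,0,0,85],
  [34,-9.4,13,0,0,0,85],
  [34,-9.4,13,0,0,0,85],
])

```text
time_s: 1.6
eef_pos: [0.3919, -0.4246, 0.1656]
tcp_rot: [[0.988, 0.157, -0.0], [0.157, -0.988, 0.0], [-0.0, -0.0, -1.0]]
ft_force: [0.5, -1.0, -0.1]
grip_width: 0.085
```

Call:
apply_moves([
  [34,-9.4,13,0,0,0,85],
  [34,-9.4,13,0,0,0,85],
  [34,-9.4,13,0,0,0,85],
  [34,-9.4,13,0,0,0,85],
  [31,-9.4,13,0,0,0,85],
])

```text
time_s: 2.1
eef_pos: [0.5493, -0.351, 0.1004]
tcp_rot: [[0.988, 0.157, -0.0], [0.157, -0.988, 0.0], [-0.0, -0.0, -1.0]]
ft_force: [0.5, -0.3, -0.1]
grip_width: 0.0852
```

```bash
python3 st.py .5482 -.351 .004 9.3
```

```text
t 2.1 p [ 0.5493 -0.351   0.1004] yaw 9.05 z [-0.  0. -1.] f [ 0.5 -0.3 -0.1] w 0.0852
tool shift mm [-1.1 -0.2 96.4] wz deg -0.25
```

Call:
apply_moves([
  [-1,0,30,0,0,0,85],
  [0,0,30,0,0,0,85],
  [0,0,25,0,0,0,85],
  [0,0,10,0,0,0,85],
  [0,0,0,0,0,0,85],
])

```text
time_s: 2.6
eef_pos: [0.5461, -0.3516, 0.0047]
tcp_rot: [[0.987, 0.159, -0.003], [0.159, -0.987, 0.002], [-0.002, -0.002, -1.0]]
ft_force: [0.4, -0.0, -0.3]
grip_width: 0.0854
```

Call:
apply_moves([
  [0,0,0,0,0,0,10],
  [0,0,0,0,0,0,10],
  [0,0,0,0,0,0,10],
  [0,0,0,0,0,0,10],
  [0,0,0,0,0,0,10],
], squeeze=70)

```text
time_s: 3.1
eef_pos: [0.5474, -0.3524, 0.0074]
tcp_rot: [[0.987, 0.162, 0.001], [0.162, -0.987, -0.001], [0.001, 0.001, -1.0]]
ft_force: [-0.2, 0.4, -0.9]
grip_width: 0.0161
```

Call:
apply_moves([
  [0,0,0,0,0,0,10],
  [0,0,0,0,0,0,10],
  [0,0,0,0,0,0,10],
])

```text
time_s: 3.4
eef_pos: [0.5474, -0.3524, 0.0072]
tcp_rot: [[0.987, 0.162, 0.001], [0.162, -0.987, -0.001], [0.001, 0.001, -1.0]]
ft_force: [-0.2, 0.3, 6.2]
grip_width: 0.0165
```

Call:
apply_moves([
  [0,0,-10,0,0,0,10],
  [0,0,-12,0,0,0,10],
  [0,0,-8,0,0,0,10],
  [0,0,0,0,0,0,10],
])

```text
time_s: 3.8
eef_pos: [0.5478, -0.3527, 0.0383]
tcp_rot: [[0.987, 0.162, 0.002], [0.162, -0.987, -0.001], [0.002, 0.002, -1.0]]
ft_force: [-0.4, -0.1, -1.4]
grip_width: 0.0164
```

```bash
python3 st.py .5482 -.351 .004 9.3;python3 - <<'E'
from h import *
for n,b in (('top',(330,190,490,250,5)),('side',(340,120,440,225,5))):
    im,d=bot.get_image(n); np.savez(f'{n}1.npz',im=im,d=d); crop(im,*b,f'pics/{n}1.png')
E
```

```text
t 3.8 p [ 0.5478 -0.3527  0.0383] yaw 9.32 z [ 0.002 -0.001 -1.   ] f [-0.4 -0.1 -1.4] w 0.0164
tool shift mm [ 0.6 -1.6 34.3] wz deg 0.02
```

View pics/top1.png

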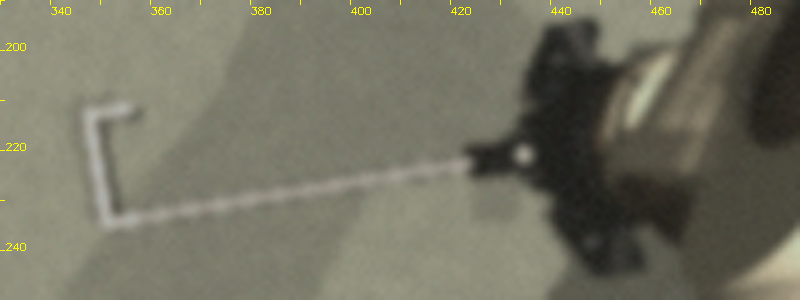

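View pics/side1.png

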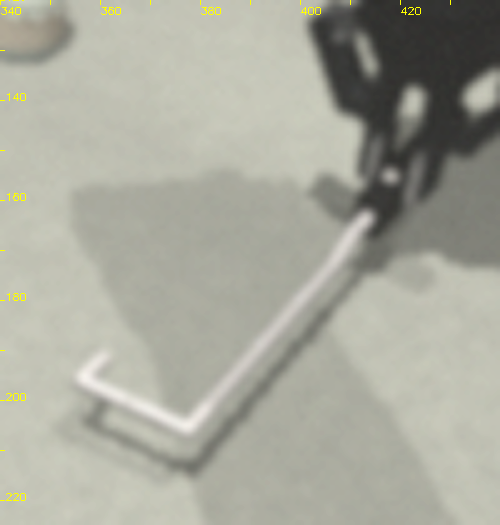

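The rod is held and lifted. Hook corner: top (351.6,234.4), side (377.6,205.6). Front rivet: top (434.6,221), side (418,155). Next is the tilt, and the guard-frame geometry for the move.

```bash
python3 - <<'E'
from h import *
for k,a,b in (('corner',(351.6,234.4),(377.6,205.6)),('xend',(348,212.4),(357,195.6)),('riv',(434.6,221),(418,155))):
    p,e=tri(a,b);print(k,np.round(p,4),round(e,4))
s=bot.get_state();R=np.array(s['tcp_rot']);p=np.array(s['eef_pos'])
g=np.array([.5635,.0813,0]);y=-np.array([.9942,.1075,0]);xi=np.array([-.1075,.9942,0])
G=lambda q:np.round([(q-g)@xi,(q-g)@y],4)
print('nut',G(np.array([.590,.1885,0])),'brk',G(np.array([.495,.172,0])))
u=-R[:,1];v=-R[:,0]  # rod x, y
print('u in guard',np.round([u@xi,u@y],4))
E
```

```text
corner [ 0.5091 -0.1195  0.0333] 0.0017
xend [ 0.5684 -0.111   0.0333] 0.0004
riv [ 0.5445 -0.3411  0.0553] 0.0031
nut [ 0.1037 -0.0379] brk [0.0975 0.0584]
u in guard [0.9985 0.0549]
```

Call:
apply_moves([
  [5,-15,0,0,0,0,10],
  [8,-25,0,0,0,0,10],
  [10,-32,0,0,0,0,10],
  [10,-32,0,0,0,0,10],
  [10,-32,0,0,0,0,10],
])

```text
time_s: 4.4
eef_pos: [0.5671, -0.2088, 0.0357]
tcp_rot: [[0.987, 0.162, -0.001], [0.162, -0.987, 0.001], [-0.001, -0.001, -1.0]]
ft_force: [1.2, -1.1, -1.2]
grip_width: 0.0163
```

Call:
apply_moves([
  [10,-32,0,0,0,0,10],
  [10,-32,0,0,0,0,10],
  [10,-32,0,0,0,0,10],
  [10,-32,0,0,0,0,10],
  [8,-25,0,0,0,0,10],
])

```text
time_s: 4.9
eef_pos: [0.5895, -0.0495, 0.0357]
tcp_rot: [[0.987, 0.163, -0.001], [0.163, -0.987, 0.0], [-0.001, -0.001, -1.0]]
ft_force: [0.3, -0.4, -1.5]
grip_width: 0.0164
```

Call:
apply_moves([
  [4,-17,0,0,0,0,10],
  [4,-15,0,0,0,0,10],
  [0,0,0,0,0,0,10],
  [0,0,0,0,0,0,10],
])

```text
time_s: 5.3
eef_pos: [0.5926, -0.0195, 0.0361]
tcp_rot: [[0.987, 0.162, -0.0], [0.162, -0.987, -0.0], [-0.0, 0.0, -1.0]]
ft_force: [0.5, 0.7, -1.6]
grip_width: 0.0166
```

```bash
python3 st.py .5938 -.0200 .038 9.3;python3 - <<'E'
from h import *
for n,b in (('top',(185,160,345,280,5)),('side',(180,195,360,335,4))):
    im,d=bot.get_image(n); np.savez(f'{n}2.npz',im=im,d=d); crop(im,*b,f'pics/{n}2.png')
E
```

```text
t 5.3 p [ 0.5926 -0.0195  0.0361] yaw 9.33 z [-0. -0. -1.] f [ 0.5  0.7 -1.6] w 0.0166
tool shift mm [ 1.1  0.7 -1.9] wz deg 0.03
```

View pics/top2.png

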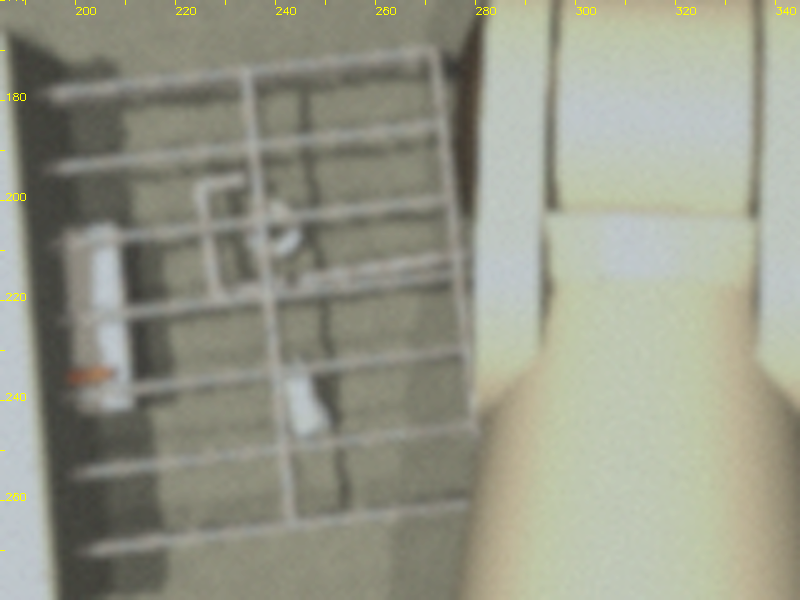

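View pics/side2.png

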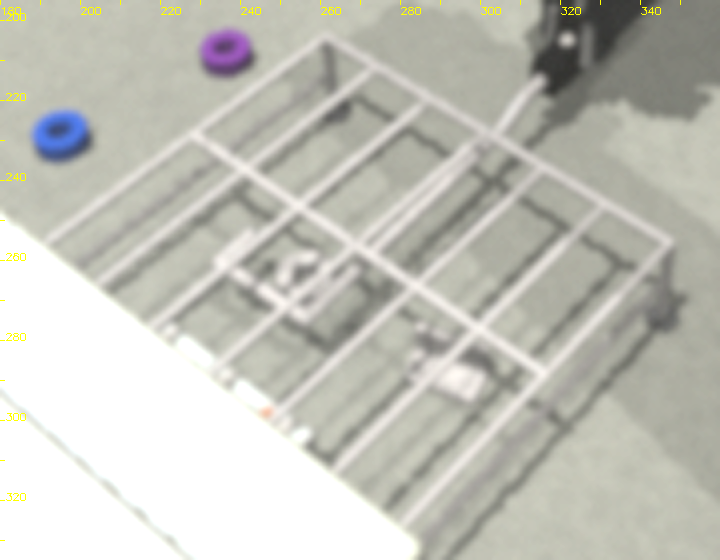

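The hook is behind the nut. Top view: corner (228,219), cross-piece end (225.6,197.6), nut (240,206). Side view: corner (256,274), end (235.5,260.5). Next I check the margins.

```bash
python3 - <<'E'
from h import *
c,e1=tri((228,219),(256,273.7));x,e2=tri((225.6,197.6),(235.5,260.5));print(np.round(c,4),e1,np.round(x,4),e2)
R=np.array(bot.get_state()['tcp_rot']);u=-R[:,1];v=-R[:,0];N=np.array([.590,.1885,.007])
print('nut in rod from corner',235+(N-c)@u*1000,(N-c)@v*1000,' from end y',-60+(N-x)@v*1000)
E
```

```text
[0.5531 0.2151 0.0366] 0.002520542897683689 [0.6114 0.2232 0.033 ] 0.0024850763942851563
nut in rod from corner 202.82610436459066 -32.096288697583894  from end y -33.28927054497903
```

Call:
apply_moves([
  [2,0,8,0,0,0,10],
  [0,0,8,0,0,0,10],
  [0,0,7,0,0,0,10],
  [0,0,4,0,0,0,10],
  [0,0,0,0,0,0,10],
])

```text
time_s: 5.9
eef_pos: [0.5941, -0.0191, 0.0082]
tcp_rot: [[0.987, 0.162, -0.002], [0.162, -0.987, 0.0], [-0.001, -0.0, -1.0]]
ft_force: [0.8, -0.2, -1.3]
grip_width: 0.0162
```

```bash
python3 st.py .5938 -.0200 .0075 9.3;python3 - <<'E'
from h import *
for n,b in (('top',(185,160,345,280,5)),('side',(180,195,360,335,4))):
    im,d=bot.get_image(n); np.savez(f'{n}3.npz',im=im,d=d); crop(im,*b,f'pics/{n}3.png')
E
```

```text
t 5.9 p [ 0.5941 -0.0191  0.0082] yaw 9.31 z [-0.002  0.    -1.   ] f [ 0.8 -0.2 -1.3] w 0.0162
tool shift mm [-0.5  0.8  0.7] wz deg 0.01
```

View pics/top3.png

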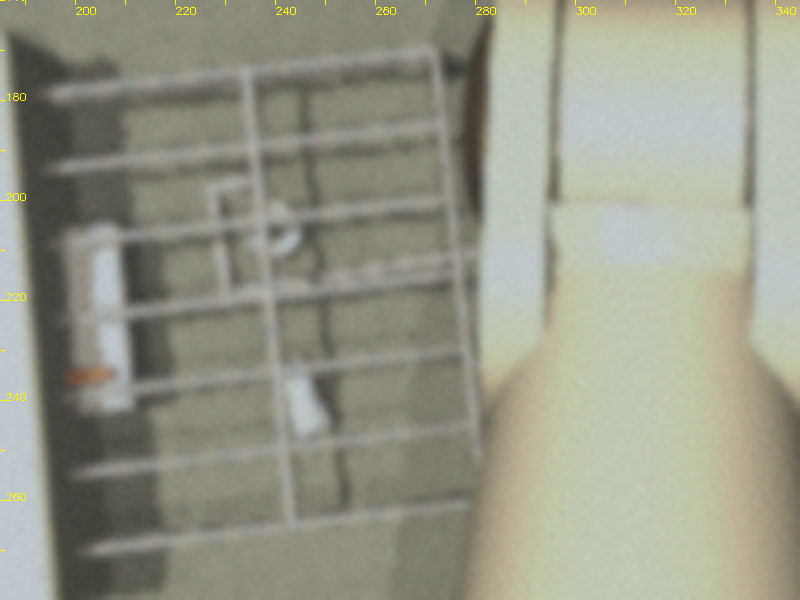

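View pics/side3.png

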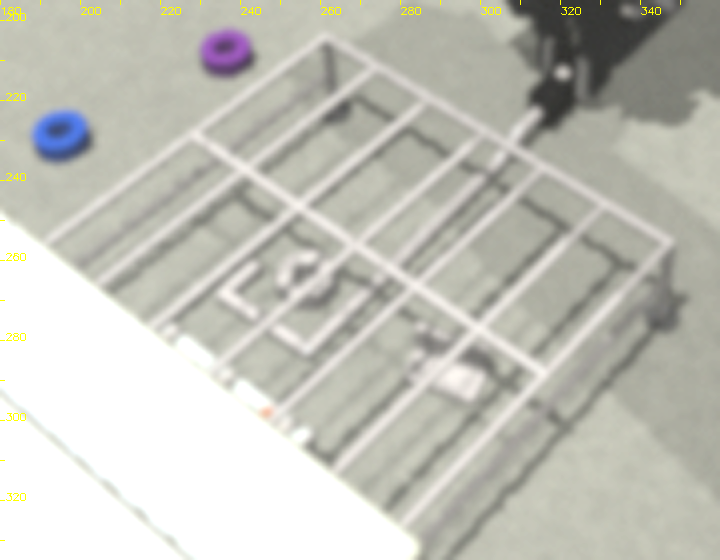

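Call:
apply_moves([
  [0,6,0,0,0,0,10],
  [0,8,0,0,0,0,10],
  [0,10,0,0,0,0,10],
  [0,10,0,0,0,0,10],
  [0,10,0,0,0,0,10],
])

```text
time_s: 6.5
eef_pos: [0.602, -0.0635, 0.0093]
tcp_rot: [[0.987, 0.162, 0.0], [0.162, -0.987, 0.0], [0.0, 0.0, -1.0]]
ft_force: [0.4, 0.4, -1.0]
grip_width: 0.0167
```

Call:
apply_moves([
  [0,10,0,0,0,0,10],
  [0,10,0,0,0,0,10],
  [0,10,0,0,0,0,10],
  [0,10,0,0,0,0,10],
  [0,10,0,0,0,0,10],
])

```text
time_s: 7.0
eef_pos: [0.6101, -0.1126, 0.0093]
tcp_rot: [[0.987, 0.162, -0.0], [0.162, -0.987, -0.0], [-0.0, 0.0, -1.0]]
ft_force: [0.3, 1.0, -1.6]
grip_width: 0.0164
```

```bash
python3 st.py .5938 -.0200 .0075 9.3;python3 - <<'E'
from h import *
for n,b in (('top',(185,160,345,280,5)),('side',(180,175,360,315,4))):
    im,d=bot.get_image(n); np.savez(f'{n}4.npz',im=im,d=d); crop(im,*b,f'pics/{n}4.png')
E
```

```text
t 7.0 p [ 0.6101 -0.1126  0.0093] yaw 9.31 z [-0. -0. -1.] f [ 0.3  1.  -1.6] w 0.0164
tool shift mm [ -1.1 -94.    1.8] wz deg 0.01
```

View pics/side4.png

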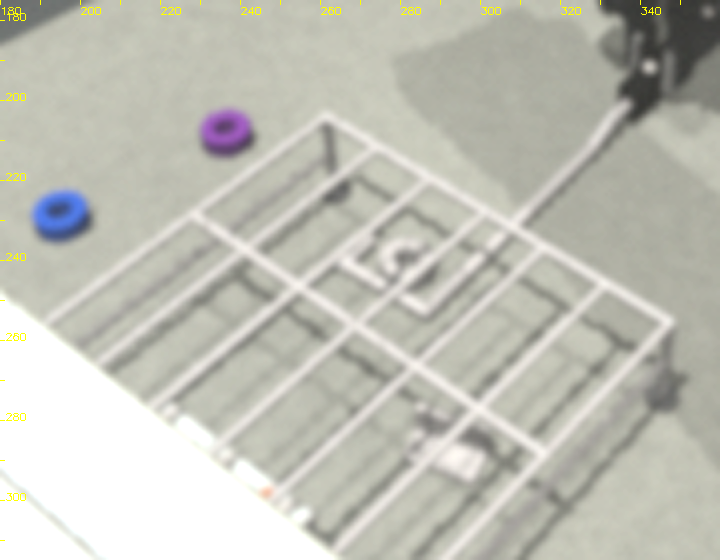

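The nut is riding in the pocket, now near side pixel (280,240), and the bracket has not moved. I'll keep drawing it out: 94 mm is done, about 74 mm remains.

Call:
apply_moves([
  [0,10,0,0,0,0,10],
  [0,10,0,0,0,0,10],
  [0,10,0,0,0,0,10],
  [0,10,0,0,0,0,10],
  [0,10,0,0,0,0,10],
])

```text
time_s: 7.6
eef_pos: [0.6182, -0.162, 0.0093]
tcp_rot: [[0.987, 0.162, 0.0], [0.162, -0.987, -0.0], [0.0, 0.0, -1.0]]
ft_force: [-0.4, -0.7, -1.8]
grip_width: 0.0166
```

Call:
apply_moves([
  [0,10,0,0,0,0,10],
  [0,7,0,0,0,0,10],
  [0,5,0,0,0,0,10],
  [0,2,0,0,0,0,10],
  [0,0,0,0,0,0,10],
])

```text
time_s: 8.1
eef_pos: [0.6219, -0.1849, 0.0092]
tcp_rot: [[0.987, 0.162, -0.0], [0.162, -0.987, 0.0], [-0.0, -0.0, -1.0]]
ft_force: [0.2, -0.5, -1.0]
grip_width: 0.0163
```

```bash
python3 st.py .5938 -.0200 .0075 9.3;python3 - <<'E'
from h import *
for n,b in (('top',(185,160,345,280,5)),('side',(230,135,400,285,4))):
    im,d=bot.get_image(n); np.savez(f'{n}5.npz',im=im,d=d); crop(im,*b,f'pics/{n}5.png')
E
```

```text
t 8.1 p [ 0.6219 -0.1849  0.0092] yaw 9.31 z [-0.  0. -1.] f [ 0.2 -0.5 -1. ] w 0.0163
tool shift mm [  -1.1 -167.3    1.7] wz deg 0.01
```

View pics/side5.png

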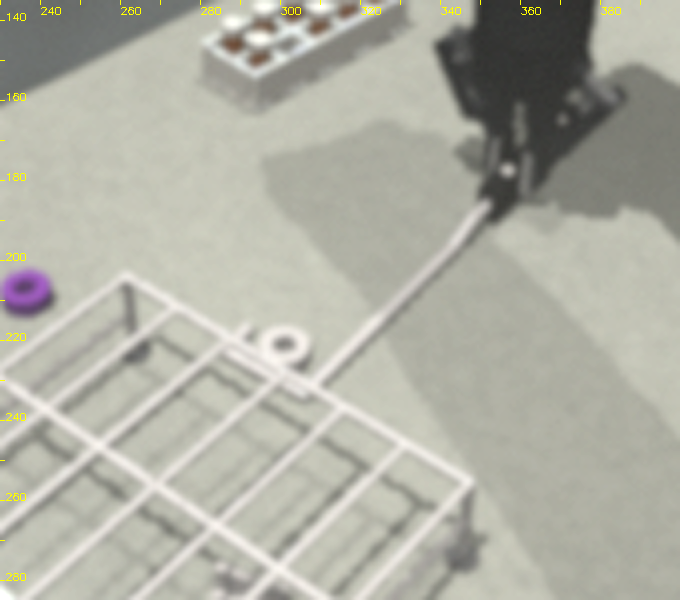

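View pics/top5.png

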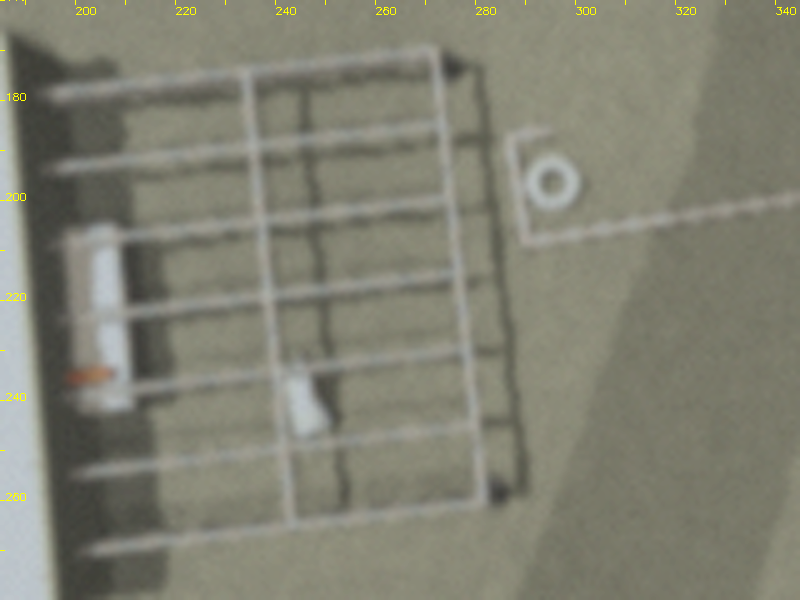

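The nut is out: top (295.2,196.5), side (301,221), still in the pocket. The bracket is unchanged at top (246,240).

```bash
python3 - <<'E'
from h import *
n,e=tri((295.2,196.5),(300.8,221.3));print(np.round(n,4),e)
g=np.array([.5635,.0813,0]);xi=np.array([-.1075,.9942,0]);y=-np.array([.9942,.1075,0])
print((n-g)@xi,(n-g)@y)
E
```

```text
[0.6155 0.0352 0.0118] 0.0019026060727733779
-0.05143550367928313 -0.0467445941140145
```

Call:
apply_moves([
  [0,0,1,0,0,0,10],
  [0,0,1,0,0,0,10],
  [0,0,0,0,0,0,10],
  [0,0,0,0,0,0,30],
  [0,0,0,0,0,0,60],
])

```text
time_s: 8.7
eef_pos: [0.622, -0.1847, 0.0074]
tcp_rot: [[0.987, 0.162, 0.0], [0.162, -0.987, -0.0], [0.0, 0.0, -1.0]]
ft_force: [0.9, 1.0, -0.2]
grip_width: 0.0433
```

Call:
apply_moves([
  [0,0,0,0,0,0,70],
  [0,0,0,0,0,0,70],
  [0,0,0,0,0,0,70],
  [0,0,-10,0,0,0,70],
  [0,0,-25,0,0,0,70],
])

```text
time_s: 9.2
eef_pos: [0.6206, -0.1844, 0.0409]
tcp_rot: [[0.987, 0.162, -0.004], [0.162, -0.987, 0.001], [-0.004, -0.002, -1.0]]
ft_force: [0.7, -0.3, 0.2]
grip_width: 0.0702
```

Call:
apply_moves([
  [0,20,-40,0,0,0,70],
  [0,30,-40,0,0,0,70],
  [0,30,-40,0,0,0,70],
  [-20,30,-30,0,0,0,70],
  [0,0,0,0,0,0,70],
])

```text
time_s: 9.7
eef_pos: [0.6198, -0.3008, 0.1984]
tcp_rot: [[0.987, 0.158, 0.007], [0.158, -0.987, -0.004], [0.006, 0.005, -1.0]]
ft_force: [1.1, -0.4, 0.6]
grip_width: 0.0699
```

```bash
python3 st.py .5938 -.0200 .0075 9.3;python3 - <<'E'
from h import *
for n,b in (('top',(230,160,390,260,5)),('side',(230,135,400,285,4))):
    im,d=bot.get_image(n); np.savez(f'{n}6.npz',im=im,d=d); crop(im,*b,f'pics/{n}6.png')
E
```

```text
t 9.7 p [ 0.6198 -0.3008  0.1984] yaw 9.11 z [ 0.007 -0.004 -1.   ] f [ 1.1 -0.4  0.6] w 0.0699
tool shift mm [  17.6 -282.4  189.5] wz deg -0.19
```

View pics/side6.png

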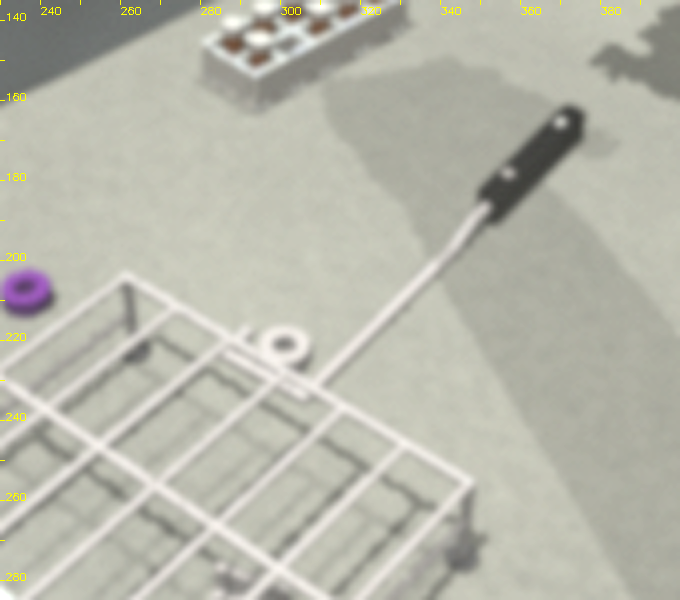

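View pics/top6.png

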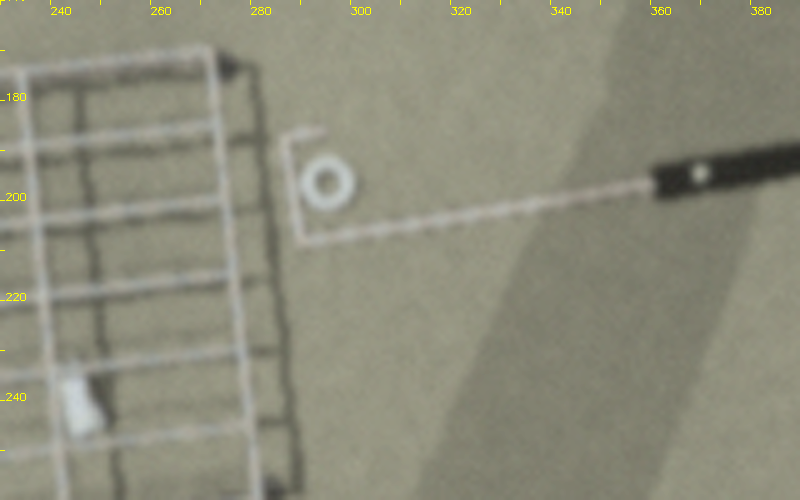

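The rod lies flat with its handle down. The nut is unmoved at top (295,196.5), the bracket is unmoved at top (246,240), and the gripper is well clear. I'm handing in.

```bash
python3 -c "
from bench import bot
print(bot.sign_off())"
```

```text
the job is handed in; nothing more can be done
None
```

The nut is out in front of the mouth, the rod is down on the bench, and the job is handed in; sign-off gave no verdict.

**What I did:** I gripped the rod across its handle and carried the hook in through the mouth about 30 mm above the bench. I lowered it so the nut sat in the pocket, drew the nut straight out about 168 mm, then set the rod down, let go and backed the gripper off. The last clock reading was 9.7 s.

**Last checks:**
- **Nut:** measured from the two views just before I let go, its centre was about 51 mm in front of the mouth and 47 mm off its middle. That leaves its near edge about 35 mm clear. The picture after release shows it in the same place, flat.
- **Rod:** it looks flat on the bench, handle down, in both views. I judged this by eye and did not measure it again after release.
- **Bracket:** it sits at the same pixels in the top view as at the start.
- **Gripper:** it was about 0.2 m up and touching nothing. The highest wrist force I read was about 6 N, while gripping.

No check failed. The two views disagreed by 1 to 5 mm when measuring points, mostly under 4 mm. The gripper read about 16.5 mm on the handle, which the text gives as 18 mm wide.

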